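# Pack a two-layer sensor spares kit

### The arm

A 7-joint arm with a two-finger parallel gripper is mounted at the origin on a cart in front of the work surface, level with it; the furniture and walls round the work are solid. World frame = base frame: x ahead of the robot, y to its left, z up, the work surface at z = 0. Lengths are in m, angles in rad, forces in N, time in s.
With the tool pointing down it reaches from about 0.4 to 0.85 m from the base axis. Payload 10.4 kg.
Tool frame: the origin (TCP) lies midway between the tips of the shut fingers; the grasp point (between the pads) lies 19 mm behind it; z points along the fingers, y is the line along which they close (so a half turn about z gives the same grasp; the last joint's range is limited). The gripper opens to 87 mm and grips with 3 to 60 N. Pads are 19 mm wide; open, the fingers measure 117 mm over their backs; the gripper's body (75 mm by 190 mm) begins 51 mm behind the grasp point.
Start: joints at [1.28, 0.332, -0.065, 1.46, 0.022, 1.35, -0.088], TCP at [0.165, -0.603, 0.223] pointing down, gripper open.
Joint ranges: [-2.6, 2.6], [-0.5, 2.12], [-1.47, 1.34], [0.16, 2.42], [-1.27, 4.41], [0.06, 2.06], [-2.6, 2.6]. Speed limits (rad/s): [2.22, 2.22, 2.79, 2.79, 3.14, 3.14, 3.14].

### API

Orientations are given as a unit quaternion [x, y, z, w].
In Python, from bench import r gives the robot as it stands.
- The arm moves only by the tool carry_out, never from a script. Its argument "steps" is a list that holds one entry, the list of rows, each a list of 6 numbers: the shift along the tool's x, y, z in cm, then the turn, a rotation vector about the tool's x, y, z in rad. In form: [[[dx, dy, dz, wx, wy, wz], ...]]. A call has 1 to 20 rows; each row is the pose to reach, as a shift and turn from the pose commanded when the call began, along the tool's axes at that moment; what a row does not reach only later rows make up. A row lasts 1/12 s, in which the tool goes at most 41.7 mm and 7.16 degrees, less where a joint would pass 70% of its speed; a pose out of reach is approached as far as the arm can. A call with a gripper value outside its range is refused whole. "hand" is the closure, from -1 (fully open) to 1 (shut), set as the call begins (left out, the last holds). The fingers move at their own pace and stop on an object; "squeeze" is the grip in N (left out, the last holds). Time passes only in rows, so rows that repeat a pose let the fingers close. It gives the time, the measured TCP pose, the force, the opening and the grip force at its end, in the units of the state.
- r.read_state(): the state, without advancing time (a new reading comes with each control period).
- r.camera(name): name is "scene" or "top" or "wrist"; returns the picture (420x560x3 uint8, red, green, blue); there is no depth.
- r.camera_params(name): a dict with "fx", "fy", "cx", "cy" (pixels), "view" (4x4, takes a point from world to camera coordinates). Camera axes: x right, y up, looking along -z (the intrinsics and any distortion apply to the point x, -y, -z); pixel columns grow to the right and rows downward; lengths in m; the calibration is good to about 2 mm. A picture is of the moment at which its call begins: read the wrist's pose just before it. camera_params takes no time and is no camera call; for the wrist camera it gives the pose at the moment of the call.
- r.close_job(): hands the job in; it is judged then, once.
The state is a dict: "time": time; "joint_positions": joint angles; "joint_vel": joint speeds; "joint_torque": joint torques, N m; "ee_pos": TCP position; "eef_rot": TCP orientation; "ft_force": force on the tool from outside, world axes, zero at the start; "torque": the same for the moment, N m; "width": finger opening in m; "grip_force": force on a finger pad.
Only numpy, scipy, OpenCV 4.12 (cv2) and the standard library are available. Lean on these libraries where they do the work, as an engineer would, in place of code of your own. Each camera call takes 0.05 s, during which the arm holds its last target. There are 200 camera calls.

### The job

Finish packing the spares kit: lay the loose black sensor clip lying right of the box flat in the empty cavity in the bottom of the grey box, then fit the aluminium divider tray down level onto the ledges inside the box, and only after that lay the driver-bit block upright in the corner-fenced nest on the tray. The battery must stay in its own cavity, and leave the sticky notes, felt pen and memory stick alone.

Things in the scene. Friction and masses are not known exactly. Their poses are not given: they have to be found in the camera images.
- kit_box: Open grey plastic box, fixed; 210 (x) x 108 (y) x 50 mm high, walls and floor 4 mm; origin at the centre of its underside. Inside both short ends runs a 14 mm wide ledge, top 40 mm above the underside. On the floor along its x axis are two cavities fenced by white corner angles 10 mm high, open at mid-side for fingertips: the one at +x is empty and for the sensor clip, the one at -x holds the battery.
- clip_cavity (a point): Centre of the sensor clip's cavity, on the top of the box's floor (box frame 48, 0, 4 mm); axes as the box's. The fenced space is 58 mm along x and 24 mm along y; the side openings are 40 mm long.
- battery_cavity (a point): Centre of the battery's cavity, on the top of the box's floor (box frame -48, 0, 4 mm); axes as the box's. Fenced space 56 mm along x, 20 mm along y.
- divider_seat (a point): Middle of the box at the height of the ledges' tops (box frame 0, 0, 40 mm); the divider tray's origin lies here when it is seated.
- divider: Loose aluminium divider tray, 194 (x) x 92 (y) mm, floor 4 mm thick, rim 10 mm high, 0.2 kg; flush with the box's rim when seated, 4 mm to spare each side, either way round. Origin at the centre of its underside; starts flat on the worktop. In its middle stands a black grip rib, 32 mm along x, 12 mm thick along y, top 40 mm above the underside. Black corner angles on its +x half form the bit block's nest.
- divider_grip (a point): Middle of the tray's grip rib, 30 mm above the tray's underside (10 mm below the rib's top); axes as the tray's. Pinch the rib across y.
- bit_nest (a point): Centre of the bit block's nest on the tray, on the top of the tray's floor (tray frame 55, 0, 4 mm); axes as the tray's. Fenced space 76 mm along x and 36 mm along y, fence 8 mm high, side openings 45 mm long.
- sensor_clip: Loose black L-shaped sensor clip lying near the bit block to the right of box and tray (a like one near the monitor belongs to the room), 18 (x) x 52 (y) mm; 12 mm high, but 30 mm high over its last 14 mm at -y. Origin at the centre of its underside, z up; it starts lying flat. Its long axis y goes along the box's x in the cavity, either end first.
- bit_block: Loose black block with short steel driver bits standing on it, 30 (x) x 70 (y) mm, the block 18 mm high, 32 mm with the bits. Origin at the centre of its underside, z up; it starts upright. Its long axis y goes along the tray's x in the nest, either end first.
- battery: AA cell, 14 x 50 x 14 mm, lying loose in its cavity in the box from the start; origin at the centre of its underside, length along its y.
- notes: Bystander: pad of yellow sticky notes, 77 x 78 x 12 mm, origin at the centre of its underside.
- felt_pen: Bystander: felt pen, 17 x 135 x 16 mm, lying on the left of the worktop (a fixed device hangs over it, its underside about 0.53 m above the worktop: keep the wrist clear when passing); origin at the centre of its underside, length along its y.
- memory_stick: Bystander: memory stick, 18 x 54 x 9 mm, on the front of the worktop to the right; origin at the centre of its underside, length along its y.

How it is judged:
By the outcome, as a careful person would: the job done as asked, in the order asked, and still so for the second after the job is handed in, with the robot touching nothing.
It also fails if it takes over 72 s, if anything falls off the work surface, if the arm or the gripper's body presses on something with over 40 N, if the wrist force passes 120 N, or if a joint passes its speed limit or range.

## Working session

There is one attempt and no reset: what is moved stays moved. The work goes in short steps, Python scripts to look and compute and a tool call to move; the robot and the scene stay as the last step left them, time stands still between calls to the robot, and variables do not carry over. Pictures are saved under pics/ and viewed, at most 10 in all, crops included, and the job is handed in when it is done.

Besides the shell and the picture viewer there is one more tool, called after "Emit:" by a JSON object that holds its "fn" and its "kwargs". carry_out: Moves the arm, as the interface text tells. Its arguments: {"type":"object","properties":{"steps":{"type":"array","items":{"type":"array","items":{"type":"array","items":{"type":"number"}}}},"hand":{"type":"number"},"squeeze":{"type":"number"}},"required":["steps"]}

```bash
ls; mkdir -p pics
python3 - <<'E'
from bench import r
import cv2,json
s=r.read_state();print(s)
for n in ("top","scene"):
    p=r.camera_params(n);print(n,p)
    cv2.imwrite(f"pics/{n}0.png",r.camera(n)[:,:,::-1])
E
```

```text
pics
{'time': 0.0, 'joint_positions': array([ 1.28043324,  0.33285667, -0.06472157,  1.46094297,  0.02162481,
        1.34987746, -0.08849413]), 'joint_vel': array([ 0.00049974, -0.0003307 ,  0.00106325,  0.00025383, -0.00107616,
        0.00098133,  0.00035598]), 'joint_torque': array([ 1.68917777e-04, -6.23257041e+01,  2.45511759e-02, -3.89906931e+01,
       -6.14325539e-02,  3.95528111e-02,  1.40773996e-04]), 'ee_pos': array([ 0.16525777, -0.60236155,  0.22176269]), 'eef_rot': array([ 9.91047487e-01,  1.33508044e-01, -1.32690013e-04, -6.81139165e-04]), 'ft_force': array([ 0.63672235, -0.51437057,  0.26881898]), 'torque': array([-0.03967141, -0.02384501, -0.01906176]), 'grip_force': 0.0, 'width': 0.08702080954856142}
top {'fx': 449.78436520027554, 'fy': 449.78436520027554, 'cx': 283.2016192712468, 'cy': 204.61766296740132, 'view': array([[-0.00606863, -0.99965427, -0.02558333,  0.10127173],
       [ 0.99214627, -0.0092155 ,  0.12474315, -0.60764965],
       [-0.12493579, -0.02462539,  0.99185918, -1.28603734],
       [ 0.        ,  0.        ,  0.        ,  1.        ]])}
scene {'fx': 474.06139820444224, 'fy': 474.06139820444224, 'cx': 281.05030132524087, 'cy': 206.63675923136373, 'view': array([[-0.45993253, -0.88793472,  0.00583022,  0.35955741],
       [ 0.57704829, -0.29389622,  0.76199756, -0.375151  ],
       [-0.67489061,  0.35383179,  0.64755365, -0.72149417],
       [ 0.        ,  0.        ,  0.        ,  1.        ]])}
```

View pics/top0.png

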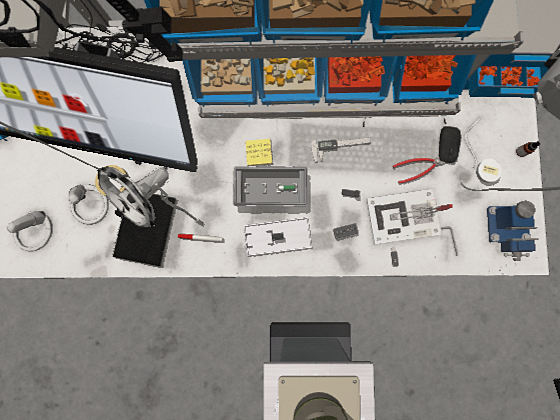

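View pics/scene0.png

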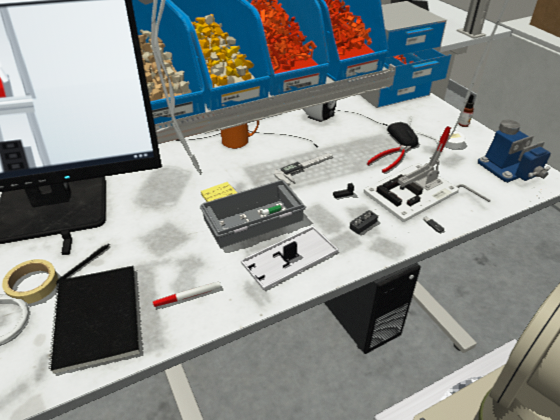

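Top view: box centred at about (272,187), with the battery on its right (288,188) and the empty cavity on the left. The tray is at (278,238) with its nest on the left, the clip at (351,194) and the bit block at (345,232). The memory stick is at (394,258), and the scene view agrees.

```bash
cat > h.py <<'E'
from bench import r
import numpy as np, cv2
from scipy.spatial.transform import Rotation as R
def ray(p,uv):
    V=np.array(p["view"]);Rm=V[:3,:3];t=V[:3,3]
    uv=np.atleast_2d(uv).astype(float)
    d=np.c_[(uv[:,0]-p["cx"])/p["fx"],-(uv[:,1]-p["cy"])/p["fy"],-np.ones(len(uv))]@Rm
    return -Rm.T@t,d
def plane(p,uv,z):
    o,d=ray(p,uv);return o+d*((z-o[2])/d[:,2])[:,None]
def proj(p,X):
    V=np.array(p["view"]);c=np.atleast_2d(X)@V[:3,:3].T+V[:3,3]
    return np.c_[p["cx"]+p["fx"]*c[:,0]/-c[:,2],p["cy"]-p["fy"]*c[:,1]/-c[:,2]]
def delta(pos,zyaw_tool_y=None,rows=None,s=None):
    """shift (cm) & turn in tool axes from measured pose to pos, tool down, tool y at world angle"""
    s=s or r.read_state();A=R.from_quat(s["eef_rot"])
    out=A.inv().apply(np.array(pos)-s["ee_pos"])*100
    best=None
    for k in (0,np.pi):
        a=zyaw_tool_y+k;y=np.array([np.cos(a),np.sin(a),0]);z=np.array([0,0,-1.]);x=np.cross(y,z)
        w=(A.inv()*R.from_matrix(np.c_[x,y,z])).as_rotvec()
        if best is None or np.linalg.norm(w)<np.linalg.norm(best):best=w
    return np.round(out,2),np.round(best,3)
def snap(n,f):
    s=r.read_state();p=r.camera_params(n);im=r.camera(n)[:,:,::-1].copy();cv2.imwrite(f"pics/{f}.png",im);np.save(f"pics/{f}.npy",p,allow_pickle=True);return im,p,s
E
python3 - <<'E'
from h import *
im=cv2.imread("pics/top0.png");p=r.camera_params("top")
for n,uv,z in [("box",(272,187),.05),("tray",(278,238),.01),("clip",(351,194),.01),("block",(345,232),.03),("notes",(258,152),.01),("pen",(200,238),.01),("stick",(394,258),0.005)]: print(n,plane(p,uv,z)[0].round(3))
c=cv2.resize(im[135:270,175:365],None,fx=4.2,fy=4.2,interpolation=cv2.INTER_CUBIC);cv2.imwrite("pics/c0.png",c)
w=r.camera_params("wrist");print(w);
E
```

```text
box [0.66  0.129 0.05 ]
tray [0.512 0.113 0.01 ]
clip [ 0.642 -0.107  0.01 ]
block [ 0.527 -0.084  0.03 ]
notes [0.775 0.174 0.01 ]
pen [0.514 0.348 0.01 ]
stick [ 0.45  -0.23   0.005]
{'fx': 332.1030046203067, 'fy': 332.1030046203067, 'cx': 279.6536202027642, 'cy': 206.05615273915996, 'view': array([[ 2.64293558e-01, -9.64442275e-01, -1.19044416e-04,
        -6.24715627e-01],
       [ 9.24437199e-01,  2.53365836e-01, -2.84994067e-01,
         3.46529983e-02],
       [ 2.74890488e-01,  7.52120469e-02,  9.58529273e-01,
        -3.89832593e-01],
       [ 0.00000000e+00,  0.00000000e+00,  0.00000000e+00,
         1.00000000e+00]])}
```

View pics/c0.png

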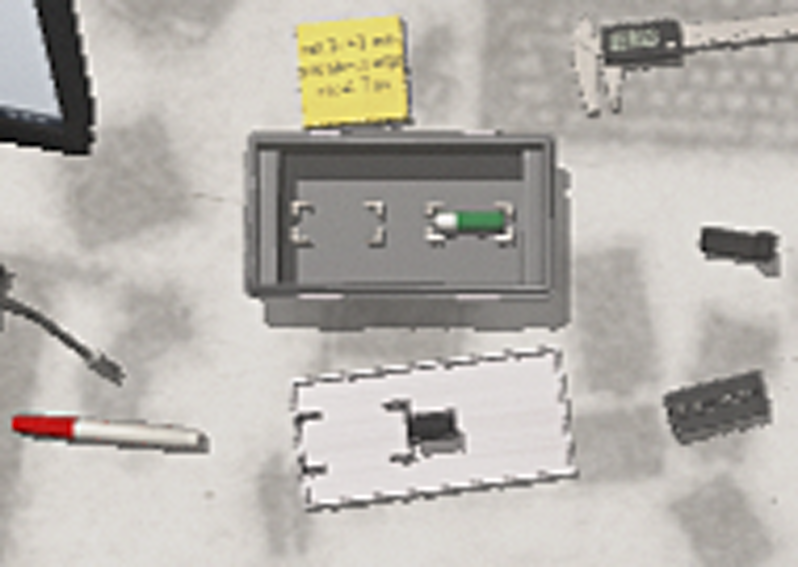

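Enlarged top view: the nest is at the tray's +y end, with corner angles at x 300–405 in the crop. The empty cavity is at (340,222) and the clip at (738,243), its tall end probably to the right. Next I'll bring the wrist camera over the clip and block.

Run:
```python
from h import *
print(delta([.58,-.10,.27],0))
A=R.from_quat(r.read_state()["eef_rot"]);p=r.camera_params("wrist");o,d=ray(p,[280,206]);print(A.inv().apply(o-r.read_state()["ee_pos"]),A.inv().apply(d[0]))
```

```text
(array([ 53.29, -37.48,  -4.77]), array([-1.000e-03, -1.000e-03, -1.303e+00]))
[ 7.76636618e-02 -7.00892626e-05 -1.61645283e-01] [-0.28475152  0.00204867  0.95859976]
```

Emit:
{"fn": "carry_out", "kwargs": {"steps": [[[10,-7,-4.8,0,0,-0.25],[53.3,-37.5,-4.8,0,0,-1.303],[53.3,-37.5,-4.8,0,0,-1.303],[53.3,-37.5,-4.8,0,0,-1.303],[53.3,-37.5,-4.8,0,0,-1.303],[53.3,-37.5,-4.8,0,0,-1.303],[53.3,-37.5,-4.8,0,0,-1.303],[53.3,-37.5,-4.8,0,0,-1.303],[53.3,-37.5,-4.8,0,0,-1.303],[53.3,-37.5,-4.8,0,0,-1.303],[53.3,-37.5,-4.8,0,0,-1.303],[53.3,-37.5,-4.8,0,0,-1.303],[53.3,-37.5,-4.8,0,0,-1.303],[53.3,-37.5,-4.8,0,0,-1.303],[53.3,-37.5,-4.8,0,0,-1.303],[53.3,-37.5,-4.8,0,0,-1.303],[53.3,-37.5,-4.8,0,0,-1.303],[53.3,-37.5,-4.8,0,0,-1.303],[53.3,-37.5,-4.8,0,0,-1.303],[53.3,-37.5,-4.8,0,0,-1.303]]]}}

```text
time: 1.77
ee_pos: [0.5796, -0.1015, 0.2703]
eef_rot: [0.708, 0.706, -0.0, 0.0]
ft_force: [0.7, 0.3, 0.4]
width: 0.0873
grip_force: 0.0
```

Run:
```python
from h import *
im,p,s=snap("wrist","w1");print(s["time"],s["ee_pos"],s["eef_rot"],s["joint_positions"].round(2))
```

```text
1.7667 [ 0.57957453 -0.10154423  0.27028734] [ 7.07808198e-01  7.06404494e-01 -4.95327690e-04  1.31533514e-05] [ 0.6   0.29 -0.62  1.46  0.17  1.44 -0.03]
```

View pics/w1.png

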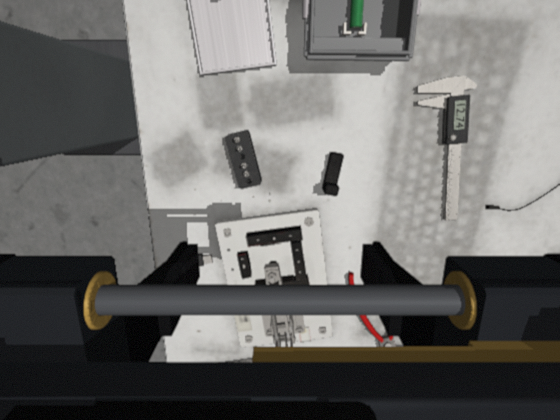

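Wrist view: clip at (333,173) with its tall end towards -y (331,188), and bit block at (242,160). The box's corner and the battery (357,12) are at the top.

Run:
```python
from h import *
im=cv2.imread("pics/w1.png");p=np.load("pics/w1.npy",allow_pickle=True).item()
g=im.max(2)
for n,(x0,x1,y0,y1),z in (("clip",(310,360,140,205),.012),("block",(215,275,120,200),.018)):
    m=np.zeros_like(g);m[y0:y1,x0:x1]=(g[y0:y1,x0:x1]<75)*255
    cs,_=cv2.findContours(m,cv2.RETR_EXTERNAL,cv2.CHAIN_APPROX_NONE);c=max(cs,key=cv2.contourArea)
    b=cv2.boxPoints(cv2.minAreaRect(c));print(n,b.round(1).tolist(),cv2.contourArea(c))
    w=plane(p,b,z);print(w.round(4).tolist());print("edges",np.linalg.norm(w-np.roll(w,-1,0),axis=1).round(4),"c",w.mean(0).round(4))
c1=cv2.resize(im[130:210,200:370],None,fx=4.7,fy=4.7,interpolation=cv2.INTER_CUBIC);cv2.imwrite("pics/c1.png",c1)
```

```text
clip [[321.0, 192.8000030517578], [326.3999938964844, 151.6999969482422], [342.6000061035156, 153.89999389648438], [337.1000061035156, 194.89999389648438]] 528.0
[[0.6328, -0.1311, 0.012], [0.6379, -0.0778, 0.012], [0.6583, -0.0805, 0.012], [0.6539, -0.134, 0.012]]
edges [0.0535 0.0206 0.0537 0.0214] c [ 0.6457 -0.1058  0.012 ]
block [[223.8000030517578, 136.0], [247.8000030517578, 129.39999389648438], [262.20001220703125, 182.3000030517578], [238.1999969482422, 188.8000030517578]] 1251.0
[[0.5107, -0.0575, 0.018], [0.5403, -0.0497, 0.018], [0.5567, -0.1156, 0.018], [0.5259, -0.124, 0.018]]
edges [0.0305 0.0678 0.032  0.0682] c [ 0.5334 -0.0867  0.018 ]
```

View pics/c1.png

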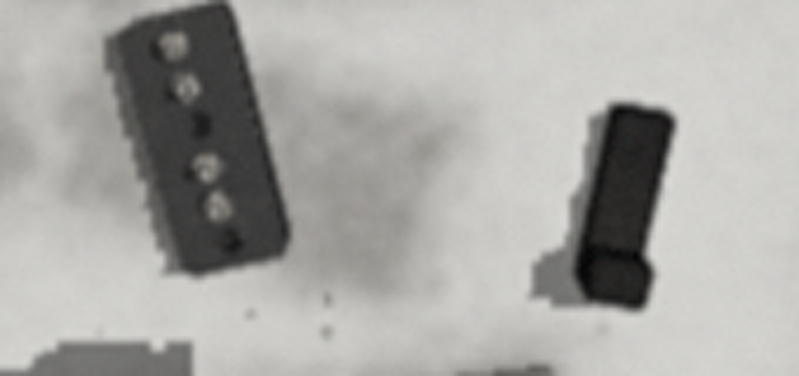

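The crop shows the clip's low-end corners at full-image (330,152) and (343,154.5), and its step at about (325.5,183)–(336.6,184). The tall end is at -y.

Run:
```python
from h import *
p=np.load("pics/w1.npy",allow_pickle=True).item()
w=plane(p,[(330.2,152.3),(343,154.5),(325.5,182.8),(336.6,184.3)],.012)
e=(w[0]+w[1])/2;m=(w[2]+w[3])/2;u=(m-e);L=np.linalg.norm(u);u/=L
c=e+.026*u;a=np.degrees(np.arctan2(u[1],u[0]))
print(w.round(4).tolist(),L,"width",np.linalg.norm(w[0]-w[1]),"c",c,"dir",a)
yaw=np.arctan2(u[1],u[0])+np.pi/2
cs=e+.0245*u
print("yaw",yaw,cs,delta([cs[0],cs[1],.06],yaw))
```

```text
[[0.6427, -0.0785, 0.012], [0.6589, -0.0813, 0.012], [0.6382, -0.1177, 0.012], [0.6526, -0.1198, 0.012]] 0.03922708815066715 width 0.016499313166220414 c [ 0.64723538 -0.10565295  0.012     ] dir -97.85541081910421
yaw -0.1371027828901532 [ 0.64744039 -0.10416702  0.012     ] (array([-0.22,  6.79, 21.05]), array([-0.   ,  0.001,  0.135]))
```

Emit:
{"fn": "carry_out", "kwargs": {"steps": [[[-0.2,6.8,10,0,0,0.135],[-0.2,6.8,18,0,0,0.135],[-0.2,6.8,21,0,0,0.135],[-0.2,6.8,21,0,0,0.135],[-0.2,6.8,21,0,0,0.135],[-0.2,6.8,21,0,0,0.135],[-0.2,6.8,21,0,0,0.135],[-0.2,6.8,21,0,0,0.135],[-0.2,6.8,21,0,0,0.135]]], "hand": 0, "squeeze": 15}}

```text
time: 2.57
ee_pos: [0.6494, -0.1026, 0.0637]
eef_rot: [0.753, 0.658, 0.001, 0.002]
ft_force: [0.3, 0.4, 0.4]
width: 0.0446
grip_force: 0.0
```

Run:
```python
from h import *
s=r.read_state();print(s["time"],s["ee_pos"],s["width"],delta([.6474,-.1040,.004],-.137))
im,p,s=snap("top","t2")
```

```text
2.5667 [ 0.64941958 -0.1025527   0.06371201] 0.044602382800335814 (array([-0.17, -0.2 ,  5.97]), array([0.004, 0.   , 0.001]))
```

Emit:
{"fn": "carry_out", "kwargs": {"steps": [[[-0.15,-0.15,3,0,0,0],[-0.15,-0.15,5,0,0,0],[-0.15,-0.15,5.9,0,0,0],[-0.15,-0.15,5.9,0,0,0],[-0.15,-0.15,5.9,0,0,0]]]}}

```text
time: 3.03
ee_pos: [0.6474, -0.1035, 0.0034]
eef_rot: [0.753, 0.658, 0.001, 0.001]
ft_force: [-0.5, 0.2, 0.4]
width: 0.0437
grip_force: 0.0
```

Emit:
{"fn": "carry_out", "kwargs": {"steps": [[[0,0,0,0,0,0],[0,0,0,0,0,0],[0,0,0,0,0,0],[0,0,0,0,0,0],[0,0,0,0,0,0],[0,0,0,0,0,0],[0,0,0,0,0,0]]], "hand": 1, "squeeze": 15}}

```text
time: 3.62
ee_pos: [0.6467, -0.1034, 0.0019]
eef_rot: [0.753, 0.658, 0.0, 0.0]
ft_force: [-1.4, 0.2, 2.8]
width: 0.018
grip_force: 14.9
```

Run:
```python
from h import *
print(delta([.60,.07,.27],0))
```

```text
(array([ 16.55,  -6.95, -26.82]), array([ 0.   ,  0.   , -0.135]))
```

Emit:
{"fn": "carry_out", "kwargs": {"steps": [[[0,0,-4,0,0,0],[0,0,-8,0,0,0],[4,-2,-12,0,0,-0.13],[8,-4,-16,0,0,-0.13],[11,-5,-20,0,0,-0.13],[14,-6,-23,0,0,-0.13],[16.5,-7,-26.8,0,0,-0.135],[16.5,-7,-26.8,0,0,-0.135],[16.5,-7,-26.8,0,0,-0.135],[16.5,-7,-26.8,0,0,-0.135],[16.5,-7,-26.8,0,0,-0.135],[16.5,-7,-26.8,0,0,-0.135]]]}}

```text
time: 4.62
ee_pos: [0.5991, 0.0675, 0.2675]
eef_rot: [0.708, 0.706, -0.001, -0.0]
ft_force: [-0.2, -0.8, -1.0]
width: 0.0179
grip_force: 14.9
```

Run:
```python
from h import *
im,p,s=snap("wrist","w3");print(s["time"],s["ee_pos"],s["width"],s["ft_force"],s["grip_force"])
cv2.imwrite("pics/w3b.png",cv2.resize(im[0:420],None,fx=1.42,fy=1.42,interpolation=cv2.INTER_CUBIC))
```

```text
4.6167 [0.5991228  0.06749305 0.26751675] 0.01786114324313891 [-0.17403352 -0.80322218 -1.04602424] 14.939319491386414
```

View pics/w3b.png

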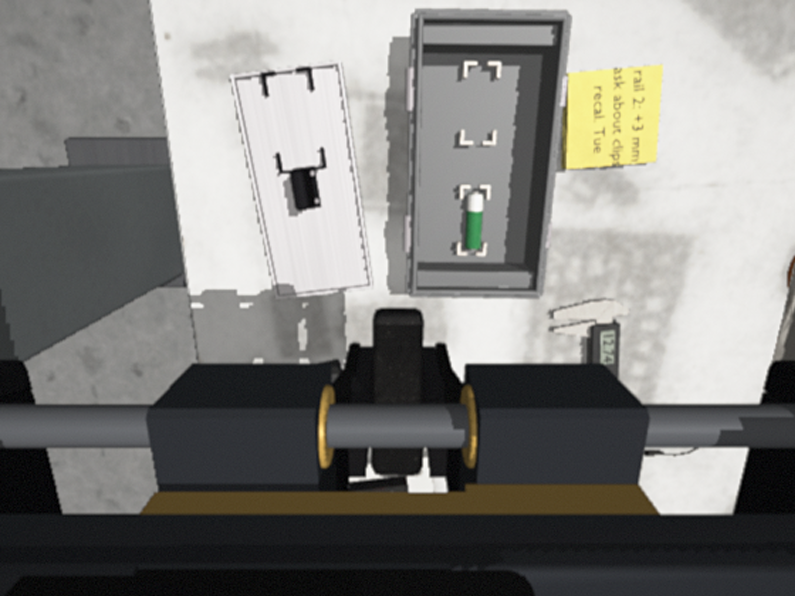

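Wrist view (scale 1.42): the box rim spans (413,12)–(570,12)–(540,296)–(410,296). The empty cavity's white angles span (462–502, 60–148) and the battery is in place at (475,222). The tray's rib is at (305,188) with nest angles at y 70–170, and the clip is held in the fingers.

Run:
```python
from h import *
im=cv2.imread("pics/w3.png");p=np.load("pics/w3.npy",allow_pickle=True).item()
h=cv2.cvtColor(im,cv2.COLOR_BGR2HSV)
for n,(x0,x1,y0,y1) in (("clipcav",(318,362,38,108)),("batcav",(315,352,126,184))):
    m=np.zeros(im.shape[:2],np.uint8);m[y0:y1,x0:x1]=((h[y0:y1,x0:x1,2]>165)&(h[y0:y1,x0:x1,1]<60))*255
    q=np.argwhere(m)[:,::-1].astype(np.float32);b=cv2.boxPoints(cv2.minAreaRect(q))
    w=plane(p,b,.014);print(n,len(q),b.round(1).tolist(),w.round(4)[:,:2].tolist(),np.linalg.norm(w-np.roll(w,-1,0),axis=1).round(4),w.mean(0).round(4))
# box rim
g=h[:,:,2]
m=((g<150)&(h[:,:,1]<60)).astype(np.uint8)*255
print("row prof y=100", [(x,int(g[100,x])) for x in range(270,410,2)])
print("col prof x=340", [(y,int(g[y,340])) for y in list(range(0,40,2))+list(range(185,215,2))])
# black parts on tray
m=np.zeros(im.shape[:2],np.uint8);m[30:155,160:245]=(g[30:155,160:245]<60)*255
nn,l,st,ce=cv2.connectedComponentsWithStats(m)
for i in range(1,nn):
    if st[i,4]>8:
        print(st[i],ce[i].round(1),plane(p,ce[i],.012)[0].round(4))
```

```text
clipcav 288 [[323.5, 101.5999984741211], [326.3999938964844, 41.79999923706055], [362.70001220703125, 43.599998474121094], [359.79998779296875, 103.4000015258789]] [[0.6505, 0.1513], [0.6515, 0.2161], [0.6928, 0.2142], [0.6939, 0.1492]] [0.0648 0.0414 0.065  0.0434] [0.6722 0.1827 0.014 ]
batcav 324 [[321.6000061035156, 179.89999389648438], [324.1000061035156, 128.0], [345.5, 129.10000610351562], [343.0, 180.89999389648438]] [[0.6514, 0.0561], [0.6523, 0.1206], [0.6785, 0.1193], [0.6788, 0.0547]] [0.0645 0.0262 0.0646 0.0274] [0.6653 0.0877 0.014 ]
row prof y=100 [(270, 198), (272, 195), (274, 138), (276, 105), (278, 106), (280, 107), (282, 109), (284, 110), (286, 108), (288, 124), (290, 105), (292, 83), (294, 151), (296, 149), (298, 153), (300, 153), (302, 154), (304, 155), (306, 155), (308, 155), (310, 154), (312, 156), (314, 154), (316, 156), (318, 160), (320, 110), (322, 80), (324, 239), (326, 250), (328, 249), (330, 250), (332, 246), (334, 160), (336, 161), (338, 139), (340, 234), (342, 248), (344, 248), (346, 236), (348, 249), (350, 159), (352, 160), (354, 161), (356, 162), (35
[... 291 characters left out ...]
47)]
col prof x=340 [(0, 235), (2, 235), (4, 235), (6, 175), (8, 153), (10, 140), (12, 128), (14, 58), (16, 58), (18, 132), (20, 165), (22, 161), (24, 163), (26, 161), (28, 163), (30, 144), (32, 52), (34, 44), (36, 45), (38, 77), (185, 92), (187, 71), (189, 72), (191, 115), (193, 148), (195, 145), (197, 143), (199, 142), (201, 129), (203, 79), (205, 145), (207, 133), (209, 164), (211, 240), (213, 240)]
[209  48  11  15  34] [216.2  52. ] [0.5253 0.2061 0.012 ]
[184  51   9  16  38] [186.7  56.4] [0.491  0.2016 0.012 ]
[226 105   3  13  16] [227.2 111.2] [0.5348 0.1406 0.012 ]
[195 109   4  12  18] [196.3 114.6] [0.4972 0.1367 0.012 ]
[204 118  21  30 431] [213.7 132.3] [0.5171 0.1157 0.012 ]
```

Run:
```python
from h import *
im=cv2.imread("pics/w3.png");p=np.load("pics/w3.npy",allow_pickle=True).item()
h=cv2.cvtColor(im,cv2.COLOR_BGR2HSV)
C=[]
for n,(x0,x1,y0,y1) in (("clipcav",(318,362,38,108)),("batcav",(315,352,126,184))):
    m=np.zeros(im.shape[:2],np.uint8);m[y0:y1,x0:x1]=((h[y0:y1,x0:x1,2]>200)&(h[y0:y1,x0:x1,1]<60))*255
    q=np.argwhere(m)[:,::-1].astype(np.float32);b=cv2.boxPoints(cv2.minAreaRect(q))
    w=plane(p,b,.014);c=w.mean(0);C.append(c);print(n,len(q),b.round(1).tolist(),w.round(4)[:,:2].tolist(),np.linalg.norm(w-np.roll(w,-1,0),axis=1).round(4),c.round(4))
d=C[0]-C[1];print("spacing",np.linalg.norm(d),"dir",np.degrees(np.arctan2(d[1],d[0])),"mid",(C[0]+C[1])/2)
# same in top picture
im=cv2.imread("pics/top0.png");p=r.camera_params("top");h=cv2.cvtColor(im,cv2.COLOR_BGR2HSV)
m=np.zeros(im.shape[:2],np.uint8);x0,x1,y0,y1=240,269,178,196;m[y0:y1,x0:x1]=((h[y0:y1,x0:x1,2]>175)&(h[y0:y1,x0:x1,1]<60))*255
q=np.argwhere(m)[:,::-1].astype(np.float32);b=cv2.boxPoints(cv2.minAreaRect(q));w=plane(p,b,.014);print("top",len(q),b.tolist(),w.mean(0),np.linalg.norm(w-np.roll(w,-1,0),axis=1).round(4))
```

```text
clipcav 185 [[323.70001220703125, 101.0], [327.1000061035156, 41.599998474121094], [352.6000061035156, 43.099998474121094], [349.1000061035156, 102.5]] [[0.6507, 0.152], [0.6523, 0.2163], [0.6813, 0.2147], [0.6811, 0.1503]] [0.0643 0.029  0.0644 0.0304] [0.6664 0.1833 0.014 ]
batcav 239 [[321.70001220703125, 179.1999969482422], [324.1000061035156, 129.0], [345.29998779296875, 130.10000610351562], [342.79998779296875, 180.1999969482422]] [[0.6515, 0.0571], [0.6524, 0.1194], [0.6783, 0.1181], [0.6786, 0.0557]] [0.0623 0.0259 0.0624 0.0271] [0.6652 0.0876 0.014 ]
spacing 0.09576776486151231 dir 89.2839010322361 mid [0.66577941 0.1354414  0.014     ]
top 19 [[245.0, 183.0], [265.0, 183.0], [265.0, 191.0], [245.0, 191.0]] [0.6660918  0.18221521 0.014     ] [0.0607 0.0245 0.0605 0.0245]
```

Run:
```python
from h import *
print(delta([.6664,.185,.09],-.0126))
```

```text
(array([11.79,  6.76, 17.71]), array([-0.003,  0.001,  0.01 ]))
```

Emit:
{"fn": "carry_out", "kwargs": {"steps": [[[4,2,4,0,0,0.01],[8,4,8,0,0,0.01],[11.8,6.75,12,0,0,0.01],[11.8,6.75,16,0,0,0.01],[11.8,6.75,17.7,0,0,0.01],[11.8,6.75,17.7,0,0,0.01],[11.8,6.75,17.7,0,0,0.01],[11.8,6.75,17.7,0,0,0.01],[11.8,6.75,17.7,0,0,0.01]]]}}

```text
time: 5.42
ee_pos: [0.6676, 0.1863, 0.0937]
eef_rot: [0.711, 0.703, 0.0, 0.0]
ft_force: [-0.5, 0.1, -0.1]
width: 0.0174
grip_force: 14.9
```

Run:
```python
from h import *
s=r.read_state();print(s["time"],s["ee_pos"],s["width"],delta([.6664,.185,.0065],-.0126))
```

```text
5.4167 [0.66755752 0.18626212 0.09374053] 0.0173612270500774 (array([-0.13, -0.12,  8.72]), array([0.001, 0.   , 0.001]))
```

Emit:
{"fn": "carry_out", "kwargs": {"steps": [[[-0.1,-0.1,2,0,0,0],[-0.1,-0.1,4,0,0,0],[-0.1,-0.1,6,0,0,0],[-0.1,-0.1,7.5,0,0,0],[-0.1,-0.1,8.2,0,0,0],[-0.1,-0.1,8.2,0,0,0],[-0.1,-0.1,8.2,0,0,0],[-0.1,-0.1,8.2,0,0,0],[-0.1,-0.1,8.2,0,0,0]]]}}

```text
time: 6.17
ee_pos: [0.6667, 0.1869, 0.012]
eef_rot: [0.711, 0.704, 0.001, 0.001]
ft_force: [-0.3, 0.5, 0.2]
width: 0.0177
grip_force: 14.9
```

Emit:
{"fn": "carry_out", "kwargs": {"steps": [[[-0.2,0,0.2,0,0,0],[-0.2,0,0.45,0,0,0],[-0.2,0,0.45,0,0,0],[-0.2,0,0.45,0,0,0],[-0.2,0,0.45,0,0,0],[-0.2,0,0.45,0,0,0]]]}}

```text
time: 6.67
ee_pos: [0.6657, 0.1846, 0.006]
eef_rot: [0.711, 0.704, -0.0, -0.0]
ft_force: [-0.7, 0.9, -0.6]
width: 0.0177
grip_force: 14.9
```

Release with a modest opening, then rise.

Emit:
{"fn": "carry_out", "kwargs": {"steps": [[[0,0,0,0,0,0],[0,0,0,0,0,0],[0,0,0,0,0,0],[0,0,0,0,0,0],[0,0,-2,0,0,0],[0,0,-6,0,0,0],[-2,-3,-10,0,0,0],[-6,-7,-13,0,0,0],[-10,-11,-17,0,0,0],[-12,-14,-18,0,0,0],[-12,-14,-18,0,0,0],[-12,-14,-18,0,0,0],[-12,-14,-18,0,0,0],[-12,-14,-18,0,0,0]]], "hand": 0.2}}

```text
time: 7.83
ee_pos: [0.5249, 0.0654, 0.1867]
eef_rot: [0.711, 0.703, 0.0, 0.001]
ft_force: [-0.2, 0.3, 0.0]
width: 0.035
grip_force: 0.0
```

Run:
```python
from h import *
im,p,s=snap("wrist","w4");print(s["time"],s["ee_pos"],s["width"],s["joint_positions"].round(2))
cv2.imwrite("pics/w4b.png",cv2.resize(im[0:420],None,fx=1.42,fy=1.42,interpolation=cv2.INTER_CUBIC))
```

```text
7.8333 [0.52489247 0.06541349 0.18672549] 0.03504610701153071 [ 0.45  0.22 -0.74  1.73  0.16  1.25 -0.34]
```

View pics/w4b.png

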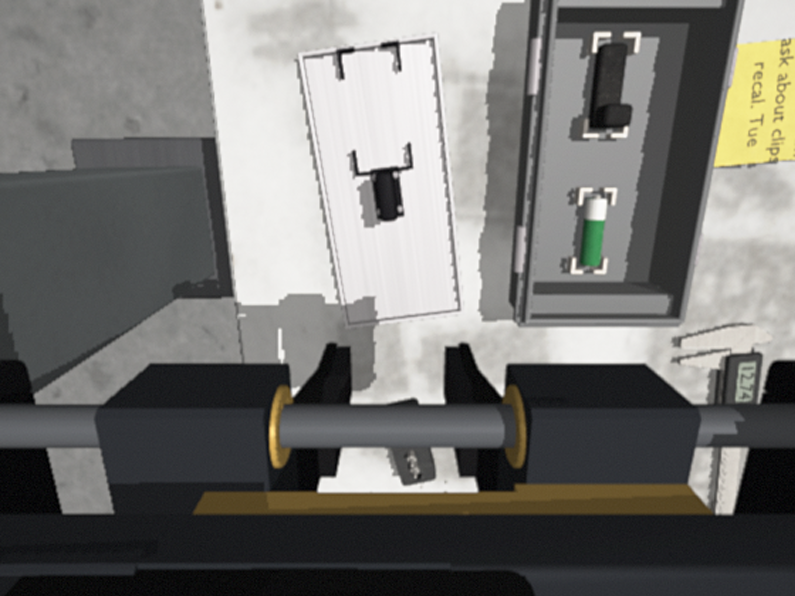

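Clip lies inside the fence at (610,85) and the battery is undisturbed at (593,232). Tray rim corners are at about (300,54), (436,36), (462,312) and (347,325), and the rib top is at (388,193).

Run:
```python
from h import *
im=cv2.imread("pics/w4.png");p=np.load("pics/w4.npy",allow_pickle=True).item();g=im.max(2)
b=np.array([(299.5,54),(436.5,35.5),(462,311.5),(347,325)])/1.42
w=plane(p,b,.010);print(w[:,:2].round(4).tolist(),np.linalg.norm(w-np.roll(w,-1,0),axis=1).round(4),w.mean(0).round(4))
d=(w[0]+w[1]-w[2]-w[3]);print("dir",np.degrees(np.arctan2(d[1],d[0])))
m=np.zeros(g.shape,np.uint8);m[25:160,225:300]=(g[25:160,225:300]<50)*255
n,l,st,ce=cv2.connectedComponentsWithStats(m)
for i in range(1,n):
    if st[i,4]>15: print(st[i],ce[i].round(1),plane(p,ce[i],.012)[0].round(4))
# rib: proj of model-free checks: dark blob rows
k=m.copy();k[:120]=0;q=np.argwhere(k)[:,::-1].astype(np.float32);bb=cv2.boxPoints(cv2.minAreaRect(q));print("rib",bb.round(1).tolist(),plane(p,bb,.04).round(4)[:,:2].tolist(),plane(p,bb,.004).round(4)[:,:2].tolist())
```

```text
[[0.4629, 0.2051], [0.5518, 0.2149], [0.5735, 0.0268], [0.4858, 0.017]] [0.0894 0.1893 0.0882 0.1894] [0.5185 0.1159 0.01  ]
dir 96.7601827640985
[269  30  11   3  23] [274.2  31.1] [0.5214 0.2098 0.012 ]
[238  34  11  13  32] [241.5  37.5] [0.4913 0.2048 0.012 ]
[261 118  22  37 538] [272.  136.2] [0.5176 0.1156 0.012 ]
rib [[250.60000610351562, 121.19999694824219], [271.3999938964844, 110.80000305175781], [289.6000061035156, 147.1999969482422], [268.79998779296875, 157.60000610351562]] [[0.4992, 0.1315], [0.5181, 0.1402], [0.5343, 0.1078], [0.5149, 0.0985]] [[0.4963, 0.13], [0.5174, 0.1398], [0.5354, 0.1036], [0.5138, 0.0932]]
```

Run:
```python
from h import *
print(delta([.5185,.1159,.07],.118))
```

```text
(array([ 4.96, -0.7 , 11.61]), array([ 0.001,  0.   , -0.128]))
```

Emit:
{"fn": "carry_out", "kwargs": {"steps": [[[3,-0.7,4,0,0,-0.1],[4.95,-0.7,8,0,0,-0.128],[4.95,-0.7,11.6,0,0,-0.128],[4.95,-0.7,11.6,0,0,-0.128],[4.95,-0.7,11.6,0,0,-0.128],[4.95,-0.7,11.6,0,0,-0.128],[4.95,-0.7,11.6,0,0,-0.128],[4.95,-0.7,11.6,0,0,-0.128]]], "hand": 0.2}}

```text
time: 8.55
ee_pos: [0.5197, 0.1154, 0.072]
eef_rot: [0.665, 0.747, 0.001, 0.001]
ft_force: [0.5, -0.1, -0.1]
width: 0.0346
grip_force: 0.0
```

Run:
```python
from h import *
s=r.read_state();print(s["time"],s["ee_pos"],s["width"],delta([.5185,.1159,.012],.118))
```

```text
8.55 [0.51965247 0.11544521 0.07199412] 0.034600367945276274 (array([ 0.06, -0.13,  6.  ]), array([ 0.003,  0.   , -0.001]))
```

Emit:
{"fn": "carry_out", "kwargs": {"steps": [[[0,-0.1,2,0,0,0],[0,-0.1,4,0,0,0],[0,-0.1,5.5,0,0,0],[0,-0.1,5.8,0,0,0],[0,-0.1,5.8,0,0,0],[0,-0.1,5.8,0,0,0],[0,-0.1,5.8,0,0,0]]]}}

```text
time: 9.13
ee_pos: [0.5182, 0.1156, 0.0135]
eef_rot: [0.664, 0.747, 0.001, 0.001]
ft_force: [0.5, -0.3, 0.5]
width: 0.0347
grip_force: 0.0
```

Emit:
{"fn": "carry_out", "kwargs": {"steps": [[[0,0,0,0,0,0],[0,0,0,0,0,0],[0,0,0,0,0,0],[0,0,0,0,0,0],[0,0,0,0,0,0],[0,0,0,0,0,0]]], "hand": 1, "squeeze": 45}}

```text
time: 9.63
ee_pos: [0.5174, 0.1154, 0.0122]
eef_rot: [0.664, 0.748, 0.0, 0.0]
ft_force: [0.7, -0.2, 2.2]
width: 0.0117
grip_force: 45.0
```

Emit:
{"fn": "carry_out", "kwargs": {"steps": [[[0,0,-2,0,0,0],[0,0,-5,0,0,0],[0,0,-9,0,0,0],[0,0,-12,0,0,0],[0,0,-12,0,0,0],[0,0,-12,0,0,0],[0,0,-12,0,0,0]]]}}

```text
time: 10.22
ee_pos: [0.5164, 0.115, 0.131]
eef_rot: [0.664, 0.747, -0.001, -0.0]
ft_force: [-1.0, -0.7, -1.9]
width: 0.0115
grip_force: 45.0
```

Run:
```python
from h import *
s=r.read_state();print(s["time"],s["ee_pos"],s["ft_force"],s["torque"],s["width"],delta([.6658,.1354,.11],-.0126))
```

```text
10.2167 [0.51642829 0.11500207 0.13098171] [-1.0253731  -0.68015028 -1.87199716] [ 0.02544385 -0.07466164 -0.0234286 ] 0.011548717221170325 (array([ 0.27, 15.08,  2.08]), array([-0.001,  0.001,  0.13 ]))
```

Emit:
{"fn": "carry_out", "kwargs": {"steps": [[[0,3,0,0,0,0.03],[0.1,6,0,0,0,0.06],[0.2,9,0.5,0,0,0.09],[0.3,12,1,0,0,0.13],[0.3,14,1.5,0,0,0.13],[0.3,15.1,2,0,0,0.13],[0.3,15.1,2,0,0,0.13],[0.3,15.1,2,0,0,0.13],[0.3,15.1,2,0,0,0.13],[0.3,15.1,2,0,0,0.13]]]}}

```text
time: 11.05
ee_pos: [0.6659, 0.1362, 0.112]
eef_rot: [0.711, 0.703, -0.0, -0.0]
ft_force: [0.3, -0.1, -2.3]
width: 0.0117
grip_force: 45.0
```

Run:
```python
from h import *
im,p,s=snap("wrist","w5");print(s["time"],s["ee_pos"],s["ft_force"],s["torque"],delta([.6658,.1354,.11],-.0126,s=s))
im=cv2.resize(im,None,fx=1.42,fy=1.42,interpolation=cv2.INTER_CUBIC);cv2.imwrite("pics/w5b.png",im)
```

```text
11.05 [0.66585645 0.13616112 0.11195358] [ 0.30523708 -0.11927752 -2.33972739] [-0.08287281 -0.09057313  0.0588104 ] (array([-0.08, -0.  ,  0.2 ]), array([-0.001,  0.   ,  0.001]))
```

View pics/w5b.png

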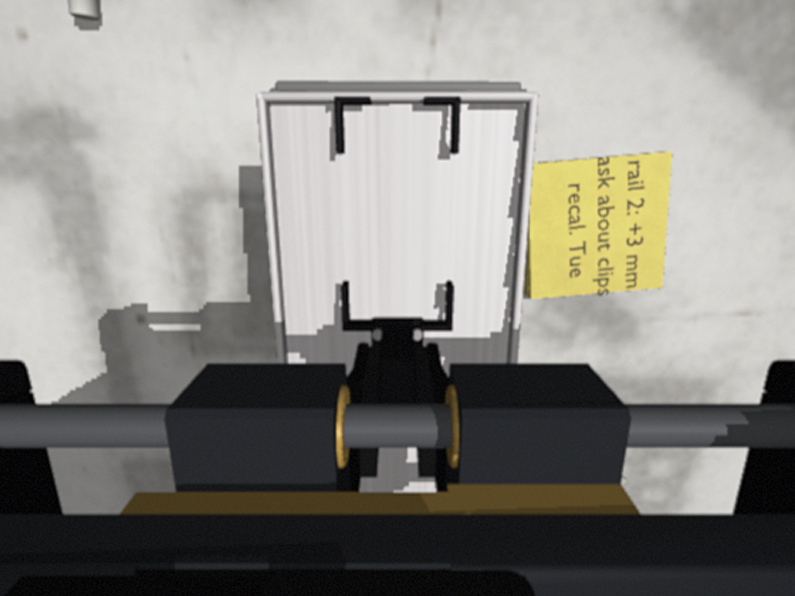

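Tray is level in the grip. Its +x rim corners are at (259,94) and (537,94), and the box's far wall shows just beyond at y≈82. I'll check the tray's offset along the rib.

Run:
```python
from h import *
p=np.load("pics/w5.npy",allow_pickle=True).item()
w=plane(p,np.array([(259,94),(537,94)])/1.42,.11);print(w.round(4),np.linalg.norm(w[0]-w[1]),w.mean(0)-[.66586,.13616+.097,0])
print("box far rim",plane(p,np.array([(277,83),(520,83)])/1.42,.05).round(4))
```

```text
[[0.6219 0.2328 0.11  ]
 [0.7113 0.2317 0.11  ]] 0.08937913224546618 [ 0.00074128 -0.00089468  0.11      ]
box far rim [[0.614  0.2438 0.05  ]
 [0.7201 0.2426 0.05  ]]
```

Run:
```python
from h import *
p=np.load("pics/w3.npy",allow_pickle=True).item()
a=plane(p,[(340,6.5),(340,209.5)],.05);print(a.round(4),a.mean(0))
a=plane(p,[(289,100),(399,100)],.05);print(a.round(4),a.mean(0))
a=plane(p,[(340,14),(340,202.5)],.05);print("inner",a.round(4),a.mean(0))
im=cv2.imread("pics/w3.png");print(im[100,284:300].max(1),im[100,384:402].max(1),im[0:24,340].max(1),im[190:214,340].max(1))
```

```text
[[0.6594 0.2424 0.05  ]
 [0.6701 0.0278 0.05  ]] [0.66477257 0.13508647 0.05      ]
[[0.6085 0.1526 0.05  ]
 [0.728  0.1523 0.05  ]] [0.66824008 0.15246398 0.05      ]
inner [[0.6598 0.2357 0.05  ]
 [0.6697 0.0365 0.05  ]] [0.66472344 0.13607289 0.05      ]
[110 111 108  97 124 136 105  79  83 127 151 147 149 153 153 151] [ 49  47  43  64 115 139 143 143 148 138 119  94 105 127 138 220 248 248] [235 235 235 234 235 224 175 148 153 145 140 143 128  96  58  45  58  85
 132 160 165 161 161 163] [ 77 115 145 148 146 145 145 143 142 142 143 129  97  79 107 145 149 133
 135 164 220 240 241 240]
```

Emit:
{"fn": "carry_out", "kwargs": {"steps": [[[-0.05,0,2,0,0,0],[-0.05,0,3.5,0,0,0],[-0.05,0,4,0,0,0],[-0.05,0,4.3,0,0,0],[-0.05,0,4.3,0,0,0],[-0.05,0,4.3,0,0,0],[-0.05,0,4.3,0,0,0]]]}}

```text
time: 11.68
ee_pos: [0.6671, 0.1359, 0.0699]
eef_rot: [0.711, 0.703, 0.0, 0.0]
ft_force: [-0.1, -0.5, -2.3]
width: 0.0119
grip_force: 45.0
```

Emit:
{"fn": "carry_out", "kwargs": {"steps": [[[0,-0.15,0.3,0,0,0],[0,-0.15,0.6,0,0,0],[0,-0.15,0.9,0,0,0],[0,-0.15,1.1,0,0,0],[0,-0.15,1.1,0,0,0],[0,-0.15,1.1,0,0,0]]]}}

```text
time: 12.18
ee_pos: [0.6651, 0.1356, 0.0578]
eef_rot: [0.711, 0.703, -0.0, -0.0]
ft_force: [0.6, -0.6, -2.7]
width: 0.0116
grip_force: 45.0
```

Emit:
{"fn": "carry_out", "kwargs": {"steps": [[[0,0,0.2,0,0,0],[0,0,0.35,0,0,0],[0,0,0.5,0,0,0],[0,0,0.55,0,0,0],[0,0,0.55,0,0,0],[0,0,0.55,0,0,0]]]}}

```text
time: 12.68
ee_pos: [0.6652, 0.1357, 0.0525]
eef_rot: [0.711, 0.703, -0.0, 0.0]
ft_force: [0.3, -0.8, -2.2]
width: 0.0116
grip_force: 45.0
```

Emit:
{"fn": "carry_out", "kwargs": {"steps": [[[0,0,0.1,0,0,0],[0,0,0.15,0,0,0],[0,0,0.15,0,0,0],[0,0,0.15,0,0,0]]]}}

```text
time: 13.02
ee_pos: [0.6653, 0.1357, 0.0523]
eef_rot: [0.711, 0.703, 0.0, 0.0]
ft_force: [-5.0, -2.0, 8.0]
width: 0.0116
grip_force: 45.0
```

Emit:
{"fn": "carry_out", "kwargs": {"steps": [[[0,0,0,0,0,0],[0,0,0,0,0,0],[0,0,0,0,0,0],[0,0,0,0,0,0],[0,0,0,0,0,0],[0,0,-2,0,0,0],[0,0,-5,0,0,0],[-2,-1,-8,0,0,0],[-4,-4,-12,0,0,0],[-6,-6,-16,0,0,0],[-6.5,-6.5,-20,0,0,0],[-6.5,-6.5,-20,0,0,0],[-6.5,-6.5,-20,0,0,0],[-6.5,-6.5,-20,0,0,0],[-6.5,-6.5,-20,0,0,0]]], "hand": 0.3}}

```text
time: 14.27
ee_pos: [0.5991, 0.0715, 0.2499]
eef_rot: [0.711, 0.703, -0.001, -0.0]
ft_force: [0.1, 0.1, -0.6]
width: 0.0303
grip_force: 0.0
```

Run:
```python
from h import *
im,p,s=snap("wrist","w6");print(s["time"],s["ee_pos"],s["ft_force"],s["width"])
cv2.imwrite("pics/w6b.png",cv2.resize(im,None,fx=1.42,fy=1.42,interpolation=cv2.INTER_CUBIC))
print(delta([.5334,-.0867,.08],.234))
```

```text
14.2667 [0.5991439  0.07154206 0.24994415] [ 0.11442613  0.12286528 -0.55328495] 0.030339392769417127
(array([-15.91,  -6.34,  16.96]), array([-0.002, -0.   , -0.246]))
```

View pics/w6b.png

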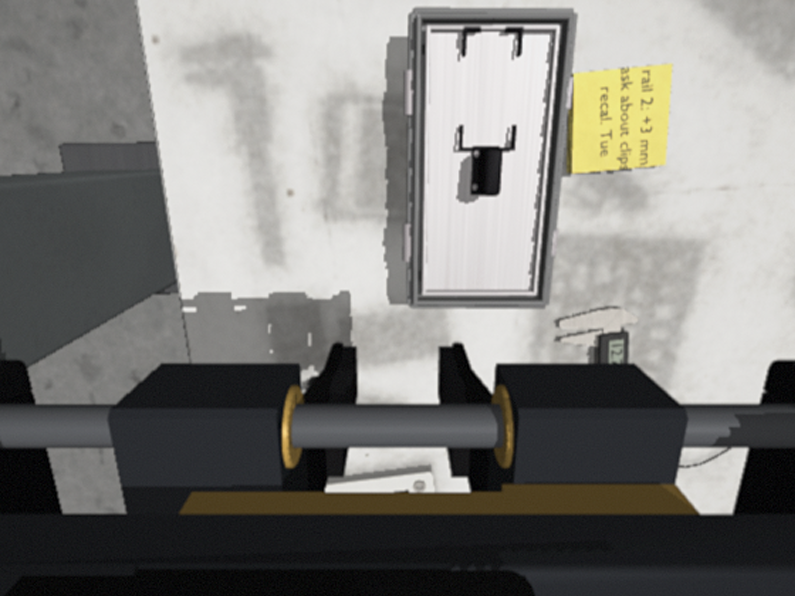

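Tray is seated level with even gaps; nest angles are at (457–521, 28–150), rib at (487,172).

Emit:
{"fn": "carry_out", "kwargs": {"steps": [[[-4,-1.5,0,0,0,-0.06],[-8,-3,2,0,0,-0.12],[-12,-4.5,5,0,0,-0.2],[-15.9,-6.3,8,0,0,-0.246],[-15.9,-6.3,12,0,0,-0.246],[-15.9,-6.3,15.5,0,0,-0.246],[-15.9,-6.3,17,0,0,-0.246],[-15.9,-6.3,17,0,0,-0.246],[-15.9,-6.3,17,0,0,-0.246],[-15.9,-6.3,17,0,0,-0.246],[-15.9,-6.3,17,0,0,-0.246]]], "hand": -0.4, "squeeze": 20}}

```text
time: 15.23
ee_pos: [0.536, -0.0861, 0.083]
eef_rot: [0.619, 0.785, 0.001, 0.001]
ft_force: [0.0, 0.5, 0.1]
width: 0.0609
grip_force: 0.0
```

Run:
```python
from h import *
s=r.read_state();print(s["time"],s["ee_pos"],s["width"],delta([.5334,-.0867,.004],.234))
im=cv2.imread("pics/w6.png");p=np.load("pics/w6.npy",allow_pickle=True).item();g=im.max(2)
m=np.zeros(g.shape,np.uint8);m[17:107,318:372]=(g[17:107,318:372]<70)*255
q=np.argwhere(m)[:,::-1].astype(np.float32);b=cv2.boxPoints(cv2.minAreaRect(q));w=plane(p,b,.052);print(b.round(1).tolist(),w.round(4)[:,:2].tolist(),np.linalg.norm(w-np.roll(w,-1,0),axis=1).round(4),w.mean(0).round(4))
c=np.array([(463,28),(521.5,28),(514,150),(457,150)])/1.42;w=plane(p,c,.052);print(w.round(4)[:,:2].tolist(),w.mean(0))
im=cv2.imread("pics/w1.png");p=np.load("pics/w1.npy",allow_pickle=True).item()
c=np.array([(122,22),(236,3),(288,245),(193,272)])/4.7+[200,130]
print("block",plane(p,c,.018).round(4),plane(p,c,.018).mean(0))
```

```text
15.2333 [ 0.53604754 -0.08609782  0.08297695] 0.060922498555457276 (array([ 0.01, -0.29,  7.9 ]), array([0.003, 0.001, 0.001]))
[[320.3999938964844, 105.19999694824219], [326.20001220703125, 17.299999237060547], [368.1000061035156, 20.100000381469727], [362.20001220703125, 108.0]] [[0.6416, 0.1509], [0.6454, 0.2321], [0.6859, 0.2292], [0.6851, 0.1476]] [0.0813 0.0406 0.0816 0.0436] [0.6645 0.1899 0.052 ]
[[0.6452, 0.23], [0.6851, 0.2295], [0.6847, 0.1499], [0.6431, 0.1504]] [0.66452381 0.18997089 0.052     ]
block [[ 0.5135 -0.056   0.018 ]
 [ 0.5432 -0.0512  0.018 ]
 [ 0.5555 -0.1153  0.018 ]
 [ 0.5295 -0.1228  0.018 ]] [ 0.53543578 -0.08630505  0.018     ]
```

Emit:
{"fn": "carry_out", "kwargs": {"steps": [[[0,-0.2,3,0,0,0],[0,-0.2,5.5,0,0,0],[0,-0.2,7,0,0,0],[0,-0.2,7.7,0,0,0],[0,-0.2,7.7,0,0,0],[0,-0.2,7.7,0,0,0],[0,-0.2,7.7,0,0,0]]]}}

```text
time: 15.82
ee_pos: [0.5339, -0.0872, 0.0057]
eef_rot: [0.62, 0.785, 0.001, 0.001]
ft_force: [-0.4, -0.2, 0.7]
width: 0.0608
grip_force: 0.0
```

Emit:
{"fn": "carry_out", "kwargs": {"steps": [[[0,0,0,0,0,0],[0,0,0,0,0,0],[0,0,0,0,0,0],[0,0,0,0,0,0],[0,0,0,0,0,0],[0,0,0,0,0,0],[0,0,0,0,0,0]]], "hand": 1, "squeeze": 20}}

```text
time: 16.4
ee_pos: [0.5327, -0.0872, 0.0041]
eef_rot: [0.62, 0.785, 0.0, 0.0]
ft_force: [0.1, 0.6, 1.7]
width: 0.0299
grip_force: 20.0
```

Emit:
{"fn": "carry_out", "kwargs": {"steps": [[[0,0,-3,0,0,0],[0,0,-7,0,0,0],[0,0,-11,0,0,0],[0,0,-14,0,0,0],[0,0,-14,0,0,0],[0,0,-14,0,0,0]]]}}

```text
time: 16.9
ee_pos: [0.5334, -0.0875, 0.1454]
eef_rot: [0.62, 0.785, 0.0, 0.002]
ft_force: [-0.9, -0.4, -1.6]
width: 0.0297
grip_force: 20.0
```

Run:
```python
from h import *
s=r.read_state();print(s["time"],s["ee_pos"],s["width"],s["torque"],delta([.665,.1905,.13],-.0126))
```

```text
16.9 [ 0.53343977 -0.08745236  0.14544164] 0.02971664420381909 [-0.02489582 -0.04716767  0.0244163 ] (array([24.  , 19.23,  1.55]), array([0.003, 0.002, 0.246]))
```

Emit:
{"fn": "carry_out", "kwargs": {"steps": [[[3,2.4,0,0,0,0.03],[6,4.8,0,0,0,0.06],[9,7.2,0,0,0,0.09],[12,9.6,0,0,0,0.12],[15,12,0,0,0,0.15],[18,14.4,0,0,0,0.18],[21,16.8,0.5,0,0,0.22],[24,19.2,1,0,0,0.246],[24,19.2,1.5,0,0,0.246],[24,19.2,1.5,0,0,0.246],[24,19.2,1.5,0,0,0.246],[24,19.2,1.5,0,0,0.246]]]}}

```text
time: 17.9
ee_pos: [0.6635, 0.1891, 0.128]
eef_rot: [0.712, 0.702, -0.001, 0.0]
ft_force: [0.2, 0.3, -0.6]
width: 0.0297
grip_force: 20.0
```

Run:
```python
from h import *
im,p,s=snap("wrist","w7");print(s["time"],s["ee_pos"],s["width"],delta([.665,.1905,.048],-.0126,s=s))
c=im[150:330,180:380];cv2.imwrite("pics/w7b.png",cv2.resize(c,None,fx=3.3,fy=3.3,interpolation=cv2.INTER_CUBIC))
```

```text
17.9 [0.66349945 0.18911915 0.12803933] 0.02969116569101809 (array([0.15, 0.16, 8.  ]), array([-0.001,  0.001, -0.001]))
```

View pics/w7b.png

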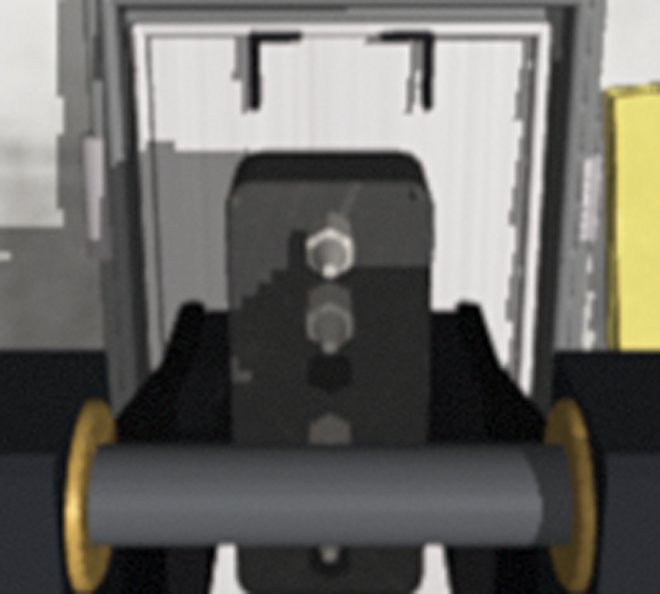

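The block is straight in the grip: its end edge is at crop (232–432,183). The nest's far angles are at (250,36) and (432,36).

Run:
```python
from h import *
p=np.load("pics/w7.npy",allow_pickle=True).item()
w=plane(p,np.array([(231,183),(432,183)])/3.3+[180,150],.142);print("block end",w.round(4),np.linalg.norm(w[0]-w[1]),w.mean(0)-[0,.035,0])
w=plane(p,np.array([(249,34),(434,34)])/3.3+[180,150],.052);print("nest outer",w.round(4),np.linalg.norm(w[0]-w[1]),w.mean(0)-[0,.040,0])
```

```text
block end [[0.6495 0.2239 0.142 ]
 [0.6777 0.2235 0.142 ]] 0.02823993081287796 [0.66360978 0.18866885 0.142     ]
nest outer [[0.646  0.2308 0.052 ]
 [0.6862 0.2303 0.052 ]] 0.04020490901120061 [0.66606246 0.19055091 0.052     ]
```

Emit:
{"fn": "carry_out", "kwargs": {"steps": [[[0.15,0.2,2,0,0,0],[0.15,0.2,4,0,0,0],[0.15,0.2,5.5,0,0,0],[0.15,0.2,6,0,0,0],[0.15,0.2,6,0,0,0],[0.15,0.2,6,0,0,0],[0.15,0.2,6,0,0,0],[0.15,0.2,6,0,0,0]]]}}

```text
time: 18.62
ee_pos: [0.6664, 0.1925, 0.0704]
eef_rot: [0.711, 0.703, 0.001, 0.0]
ft_force: [-0.3, 0.6, -0.1]
width: 0.0296
grip_force: 20.0
```

Emit:
{"fn": "carry_out", "kwargs": {"steps": [[[-0.15,-0.08,0.5,0,0,0],[-0.15,-0.08,1,0,0,0],[-0.15,-0.08,1,0,0,0],[-0.15,-0.08,1,0,0,0],[-0.15,-0.08,1,0,0,0]]]}}

```text
time: 19.03
ee_pos: [0.6649, 0.1908, 0.059]
eef_rot: [0.711, 0.703, -0.0, -0.0]
ft_force: [0.2, 0.1, -2.0]
width: 0.0297
grip_force: 20.0
```

Emit:
{"fn": "carry_out", "kwargs": {"steps": [[[0,0.05,0.4,0,0,0],[0,0.05,0.7,0,0,0],[0,0.05,1.0,0,0,0],[0,0.05,1.0,0,0,0],[0,0.05,1.0,0,0,0],[0,0.05,1.0,0,0,0]]]}}

```text
time: 19.53
ee_pos: [0.6653, 0.1907, 0.0489]
eef_rot: [0.711, 0.703, -0.0, -0.0]
ft_force: [0.4, 0.5, -2.0]
width: 0.0297
grip_force: 20.0
```

Emit:
{"fn": "carry_out", "kwargs": {"steps": [[[0,0,0.08,0,0,0],[0,0,0.08,0,0,0],[0,0,0.08,0,0,0]]]}}

```text
time: 19.78
ee_pos: [0.6654, 0.1907, 0.0482]
eef_rot: [0.711, 0.703, -0.0, 0.0]
ft_force: [-0.0, 0.7, -1.5]
width: 0.0301
grip_force: 20.0
```

Emit:
{"fn": "carry_out", "kwargs": {"steps": [[[0,0,0,0,0,0],[0,0,0,0,0,0],[0,0,0,0,0,0],[0,0,0,0,0,0],[0,0,-2,0,0,0],[0,0,-5,0,0,0],[0,0,-8,0,0,0],[-5,-2,-12,0,0,0],[-9,-4,-16,0,0,0],[-12,-6.5,-20,0,0,0],[-12,-6.5,-20,0,0,0],[-12,-6.5,-20,0,0,0],[-12,-6.5,-20,0,0,0],[-12,-6.5,-20,0,0,0]]], "hand": 0.04}}

```text
time: 20.95
ee_pos: [0.5992, 0.0713, 0.2487]
eef_rot: [0.712, 0.702, 0.0, 0.001]
ft_force: [-0.4, 0.6, -1.4]
width: 0.0416
grip_force: 0.0
```

Run:
```python
from h import *
im,p,s=snap("wrist","w8");print(s["time"],s["ee_pos"],s["width"])
# block top plane .062: dark mask within nest
g=im.max(2);pr=proj(p,[[.638,.232,.05],[.693,.232,.05],[.638,.15,.05],[.693,.15,.05]]);print(pr.round())
x0,y0=pr.min(0).astype(int);x1,y1=pr.max(0).astype(int);y0=max(y0,0)
m=np.zeros(g.shape,np.uint8);m[y0:y1,x0:x1]=((g[y0:y1,x0:x1]<95)*255)
m=cv2.morphologyEx(m,cv2.MORPH_OPEN,np.ones((7,7)))
c=max(cv2.findContours(m,0,2)[0],key=cv2.contourArea);b=cv2.boxPoints(cv2.minAreaRect(c));w=plane(p,b,.062);print(w.round(4)[:,:2].tolist(),np.linalg.norm(w-np.roll(w,-1,0),axis=1).round(4),w.mean(0).round(4))
# tray rim brightness levels: corners of tray at z .05 (profile across box walls)
```

```text
20.95 [0.59919608 0.07129133 0.2486626 ] 0.04163161934158762
[[318.  17.]
 [375.  17.]
 [316. 106.]
 [369. 105.]]
[[0.6463, 0.1556], [0.6478, 0.2281], [0.6825, 0.2262], [0.6833, 0.1535]] [0.0725 0.0347 0.0727 0.0371] [0.665  0.1908 0.062 ]
```

Run:
```python
from h import *
a=cv2.imread("pics/w6.png");b=cv2.imread("pics/w8.png")
A=cv2.cvtColor(a,6)[95:215,280:410].astype(np.float32);B=cv2.cvtColor(b,6)[95:215,280:410].astype(np.float32)
print("tray/box shift px",cv2.phaseCorrelate(A,B))
pa=np.load("pics/w6.npy",allow_pickle=True).item();pb=np.load("pics/w8.npy",allow_pickle=True).item();X=[[.665,.10,.05]];print("expected",proj(pb,X)-proj(pa,X))
# gripper shadow-free: block top brightness profile and bits
g=b[20:105,325:372].max(2);print("bright bits in block",(g[10:70,15:35]>140).sum())
print(r.read_state()["ft_force"])
```

```text
tray/box shift px ((0.10125780418742636, -0.23245689986646312), 0.8878565644629207)
expected [[-0.3672336  -0.20328172]]
bright bits in block 39
[ 0.04686453  1.05382077 -1.12655777]
```

Block sits in the nest and the tray hasn't moved. Handing in.

```bash
python3 -c "
from bench import r
print(r.close_job())"
```

```text
the job is handed in; nothing more can be done
None
```

I handed the job in at about 21 s: the sensor clip is in its cavity, the tray sits level on the ledges, and the bit block went into its nest last; the battery was still in its cavity when the tray went on, and I left the notes, pen and memory stick alone.

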